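# Slide the plaster mould into the register bed

### The job

Get the register bed ready for pressing: first take the wooden paddle off the bed's blue rails and lay it flat in the grey tray. Then set the white plaster mould (the one with the oblong hump) flat on the open front end of the bed, slide it in under the blue lips until it drops fully home in the pocket, and let go. Leave the terracotta mould, the blue bowl and the red and green jars where they are.

Things in the scene. Friction and masses are not known exactly. Their poses are not given: they have to be found in the camera images.
- mould_grip (a point): White plaster mould, loose, 0.32 kg: flat plate 130 (own x) x 110 (y) x 9 mm with an upright oblong hump 60 (x) x 44 (y) mm on its middle, top 61 mm above the underside. This point: on its vertical centre line, 46 mm above the underside. Grip the hump across its 44 mm. Stands at one of four places on the bench, turned up to 50 degrees. Fits the pocket either way round (half turn).
- pocket (a point): Centre of the pocket floor of the register bed (fixed, aluminium deck, blue rails). Own x is the slide direction, from the open front end inwards. The floor is 12 mm above the bench, the deck round it 18 mm, so it is 6 mm deep. It is 136 (x) x 115 mm (y): 3 and 2.5 mm clear of the mould's plate on each side. Deck goes on behind it from x = 68 to 97 mm.
- front_deck (a point): Middle of the top of the bed's open front deck, 98 mm before the pocket's centre (-x), 18 mm above the bench; axes as the pocket's. The deck is 59 mm long (x) and 150 mm wide; the pocket begins 30 mm beyond this point. A plate with its centre 2 mm or more outward (-x) of this point is clear of the lips.
- lips (a point): Point midway between the two blue lips, level with their tops (36 mm above the bench), 22 mm beyond the pocket's centre; axes as the pocket's. Rails 105 mm long (x = -53 to +52 mm from here), inner faces at y = +-57.5 mm; lips 4 mm thick overhang to y = +-49.5 mm, underside 14 mm above the deck: plate passes below, hump between. Lipless flared guides 30 mm long stand before the rails.
- paddle_grip (a point): Wooden paddle, loose, 90 g, at the start lying flat across both lips (underside 36 mm above the bench). 190 mm long: blade 95 x 55 x 10 mm to own +x, handle 24 mm wide (y), 14 mm thick to own -x. This point: in the handle at half its thickness, 7 mm above the underside, 85 mm from the handle's end, near the balance point; the wide blade begins 10 mm from it (+x).
- tray_in (a point): Centre of the inner floor of an open grey plastic tray, fixed, 150 (own x) x 240 (own y) x 30 mm high outside, walls and floor 5 mm. The paddle fits lengthwise along y. It stands at one of the same four places.
- mould_round: Terracotta mould, not the wanted one, loose: plate of the same size with a round hump 48 mm across, 61 mm high in all. Origin under its centre. Leave it.
- bowl: Blue ceramic bowl, 110 mm across, 50 mm high, origin under its centre. Leave it.
- jar_a: Red jar, 70 mm across, 85 mm high, at the left edge; origin under its centre. Leave it.
- jar_b: Green jar, 70 mm across, 85 mm high, at the right edge; origin under its centre. Leave it.
There are look-alikes about, which are no part of the job. What is shaped like the part that bears mould_grip but purple is not meant. Of the things shaped like the part that bears paddle_grip, the wooden one is meant.

How it is judged:
By the outcome, as a careful person would: the job done as asked, in the order asked, and still so for the second after the job is handed in, with the robot touching nothing.
It also fails if it takes over 64 s, if anything falls off the work surface, if the arm or the gripper's body presses on something with over 40 N, if the wrist force passes 120 N, or if a joint passes its speed limit or range.

### The arm

A 6-joint arm with a two-finger parallel gripper is mounted at the origin on the work surface. World frame = base frame: x ahead of the robot, y to its left, z up, the work surface at z = 0. Lengths are in mm, angles in rad, forces in N, time in s.
With the tool pointing down it reaches from about 350 to 975 mm from the base axis. Payload 7.1 kg.
Tool frame: the origin (TCP) lies midway between the tips of the shut fingers; the grasp point (between the pads) lies 19 mm behind it (grip_point_offset is the distance from the TCP to the grasp point, in mm); z points along the fingers, y is the line along which they close (so a half turn about z gives the same grasp; the last joint's range is limited). The gripper opens to 88 mm and grips with 3 to 60 N. Pads are 20 mm wide; open, the fingers measure 115 mm over their backs; the gripper's body (75 mm by 178 mm) begins 61 mm behind the grasp point.
Start: joints at [-1.339, 0.423, 1.63, -0, 1.089, -0.019], TCP at [155.131, -605.425, 222.675] pointing down, gripper open.
Joint ranges: [-3, 3], [-0.9, 2.11], [0.09, 2.58], [-1.31, 4.45], [0.11, 2.69], [-2.54, 2.54]. Speed limits (rad/s): [2.39, 2.39, 3.01, 3.14, 3.14, 3.14].

### API

Orientations are given as a unit quaternion [x, y, z, w].
In Python, from workcell import * gives the robot as it stands. The module is installed in compiled form; this text tells all that it offers.
- The arm moves only by the tool jog_arm, never from a script. Its argument "deltas" is text: rows parted by semicolons, each of 5 numbers parted by spaces: the opening, from 0 (shut) to 1 (fully open), then the shift along the tool's x, y, z in m, then the turn about the tool's z in rad. A call has exactly 8 rows; each row shifts and turns the commanded pose from where the row before left it, along the tool's axes as they then stand; what a row does not reach is not made up. A row lasts 1/12 s, in which the tool goes at most 41.7 mm and 7.16 degrees, less where a joint would pass 70% of its speed; a pose out of reach is approached as far as the arm can. A call with a gripper value outside its range is refused whole. The fingers move at their own pace and stop on an object; the grip force is fixed at half the most. Time passes only in rows, so rows that do not move let the fingers close, or fill a call up. It gives the time, the measured TCP pose, the force, the opening and the grip force at its end, in the units of the state.
- read_state(): the state, without advancing time (a new reading comes with each control period).
- camera(name): name is "scene" or "side" or "wrist"; returns the picture (480x640x3 uint8, blue, green, red); there is no depth.
- camera_model(name): a dict with "fx", "fy", "cx", "cy" (pixels), "dist" ([k1, k2, p1, p2, k3] as OpenCV has them; the pictures are not rectified), "view" (4x4, takes a point from world to camera coordinates). Camera axes: x right, y down, z forward; pixel columns grow to the right and rows downward; lengths in mm; the calibration is good to about 2 mm. A picture is of the moment at which its call begins: read the wrist's pose just before it. camera_model takes no time and is no camera call; for the wrist camera it gives the pose at the moment of the call.
- job_done(): hands the job in; it is judged then, once.
Trained networks look in the newest picture that a camera, given by its name, has taken for a name from the list of things; names that differ only in an ending like _2 or _b are one class to them, and where a whole thing is asked for, a point or a joint stands for the part that bears it (a point fixed in the world has none). Each returns a list of dicts, best first, with "conf" (0 to 1); they miss things now and then, are a little off and sometimes report something else, mostly with a low value. They report only what shows in the picture. A call takes as long as a camera call. They do not tell look-alikes from the thing itself.
- boxes_of(camera, name): "bbox" ([left, top, width, height] in pixels, round what is visible of it).
The state is a dict: "time_s": time; "joints": joint angles; "dq": joint speeds; "tau": joint torques, N m; "tcp_pos": TCP position; "eef_rot": TCP orientation; "contact_force": force on the tool from outside, world axes, zero at the start; "torque": the same for the moment, N m; "opening": finger opening in mm; "grasp_force": force on a finger pad.
Only numpy, scipy, OpenCV 4.12 (cv2) and the standard library are available. Lean on these libraries where they do the work, as an engineer would, in place of code of your own. Each camera call takes 0.05 s, during which the arm holds its last target. There are 200 camera calls.

## Working session

There is one attempt and no reset: what is moved stays moved. The work goes in short steps, Python scripts to look and compute and a tool call to move; the robot and the scene stay as the last step left them, time stands still between calls to the robot, and variables do not carry over. Pictures are saved under pics/ and viewed, at most 10 in all, crops included, and the job is handed in when it is done.

Besides the shell and the picture viewer there is one more tool, called after ">>>" by a JSON object that holds its "api" and its "payload", one argument or row to a line. jog_arm: Moves the arm, as the interface text tells. Its arguments: {"type":"object","properties":{"deltas":{"type":"string"}},"required":["deltas"]}

```bash
mkdir -p pics
python3 - <<'E'
from workcell import *
import cv2,json
for c in("scene","side"):
    im=camera(c); cv2.imwrite(f"pics/{c}0.png",im)
    m=camera_model(c); print(c,{k:(v if k!="view" else [[round(float(q),3) for q in r] for r in v]) for k,v in m.items()})
    for n in("mould_grip","paddle_grip","tray_in","mould_round","bowl","pocket","lips","front_deck"):
        try: print(n,[(round(b["conf"],2),[round(float(q)) for q in b["bbox"]]) for b in boxes_of(c,n)])
        except Exception as e: print(n,e)
print(read_state())
E
```

```text
scene {'fx': 450.2799074427697, 'fy': 450.2799074427697, 'cx': 316.66907455932284, 'cy': 247.1807311122991, 'dist': array([-0.01335022,  0.        ,  0.        ,  0.        ,  0.        ]), 'view': [[-0.867, 0.498, -0.003, 352.521], [0.285, 0.49, -0.824, -72.422], [-0.409, -0.715, -0.567, 1414.498], [0.0, 0.0, 0.0, 1.0]]}
mould_grip [(0.88, [299, 181, 44, 29]), (0.64, [183, 220, 49, 27])]
paddle_grip [(0.92, [219, 256, 53, 44]), (0.91, [420, 282, 66, 53])]
tray_in [(0.7, [226, 188, 74, 51])]
mould_round [(0.8, [335, 305, 76, 52])]
bowl [(0.67, [268, 328, 51, 46])]
pocket [(0.91, [202, 252, 104, 62]), (0.57, [218, 253, 54, 48])]
lips [(0.84, [205, 253, 100, 58])]
front_deck [(0.86, [200, 252, 105, 62])]
side {'fx': 473.4632915913353, 'fy': 473.4632915913353, 'cx': 322.4479324256935, 'cy': 243.29855232539563, 'dist': array([-0.06240799,  0.        ,  0.        ,  0.        ,  0.        ]), 'view': [[-0.992, -0.121, 0.023, 433.086], [-0.095, 0.631, -0.77, 104.755], [0.079, -0.766, -0.638, 1299.892], [0.0, 0.0, 0.0, 1.0]]}
mould_grip [(0.61, [253, 186, 51, 33])]
paddle_grip [(0.74, [387,
[... 364 characters left out ...]
, 'joints': array([-1.33906371e+00,  4.23063598e-01,  1.62990045e+00, -1.11650710e-06,
        1.08858606e+00, -1.90063768e-02]), 'dq': array([ 1.04678085e-05, -1.28924352e-03, -1.55025608e-04, -2.01272937e-04,
       -4.24758474e-05, -1.70350934e-04]), 'tau': array([ 2.14471497e-04, -5.44567716e+01, -2.74045515e+01,  6.43958710e-02,
        1.67952263e-02, -6.21730763e-06]), 'tcp_pos': array([ 155.09365914, -605.4418504 ,  222.69763057]), 'eef_rot': array([9.92151500e-01, 1.25041596e-01, 1.76633038e-06, 2.12028457e-05]), 'contact_force': array([-0.10396137,  1.05979846, -0.04396802]), 'torque': array([-0.03832015,  0.00738028,  0.02037556]), 'grasp_force': 0.0, 'opening': 88.14140452676112}
```

View pics/scene0.png

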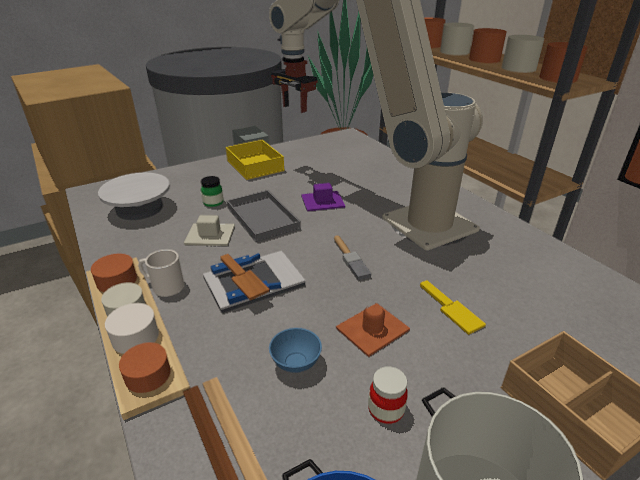

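View pics/side0.png

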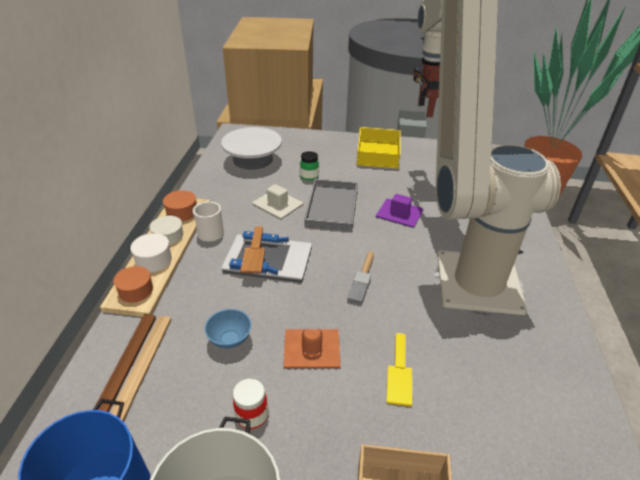

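The white mould is at scene (210,231) and side (277,201). The purple look-alike is at scene (323,196). The wooden paddle lies across the blue rails at scene (245,277), and the yellow look-alike is at scene (452,306). The grey tray is at scene (263,215); the yellow box at (255,159) is not it. I'll confirm these in one crop and get coarse positions.

```bash
cat > h.py <<'E'
from workcell import *
import cv2,numpy as np
def K(m): return np.array([[m["fx"],0,m["cx"]],[0,m["fy"],m["cy"]],[0,0,1]])
def plane(m,uv,z):
    "pixels -> world xy on height z"
    uv=np.array(uv,float).reshape(-1,1,2)
    n=cv2.undistortPoints(uv,K(m),np.array(m["dist"])).reshape(-1,2)
    V=np.array(m["view"]);R,t=V[:3,:3],V[:3,3];c=-R.T@t
    d=np.c_[n,np.ones(len(n))]@R
    return c+d*((z-c[2])/d[:,2])[:,None]
def proj(m,P):
    V=np.array(m["view"])
    return cv2.projectPoints(np.array(P,float).reshape(-1,1,3),cv2.Rodrigues(V[:3,:3])[0],V[:3,3],K(m),np.array(m["dist"]))[0].reshape(-1,2)
E
python3 - <<'E'
from h import *
im=cv2.imread("pics/scene0.png")
cv2.imwrite("pics/crop0.png",cv2.resize(im[180:315,180:350],None,fx=4.4,fy=4.4,interpolation=cv2.INTER_CUBIC))
s=camera_model("scene");d=camera_model("side")
np.set_printoptions(precision=0,suppress=True)
for n,a,b,z in [("mould",(210,240),(278,205),9),("padhandle",(228,261),(258,233),45),("padblade",(253,287),(254,264),46),("tray",(263,215),(332,205),15),("bed",(254,281),(267,258),20),("bowl",(296,340),(229,322),45),("round",(373,330),(312,350),9),("purple",(323,202),(400,213),9),("jarb",(212,180),(310,155),85),("spatula",(352,258),(362,280),5)]:
    print(n,plane(s,a,z)[0][:2],plane(d,b,z)[0][:2])
V=np.array(camera_model("wrist")["view"]);print(V, read_state()["tcp_pos"], camera_model("wrist")["fx"])
E
```

```text
mould [ 629. -245.] [ 614. -260.]
padhandle [634. -71.] [633. -63.]
padblade [620.  62.] [613.  70.]
tray [ 437. -290.] [ 440. -278.]
bed [597.  11.] [592.  13.]
bowl [610. 268.] [625. 276.]
round [429. 297.] [424. 302.]
purple [ 223. -277.] [ 219. -277.]
jarb [ 534. -472.] [ 539. -468.]
spatula [313.  36.] [322.  47.]
[[   0.   -1.    0. -625.]
 [  -1.   -0.    0.  -28.]
 [  -0.   -0.   -1.  389.]
 [   0.    0.    0.    1.]] [ 155. -605.  223.] 367.05572377284483
```

View pics/crop0.png

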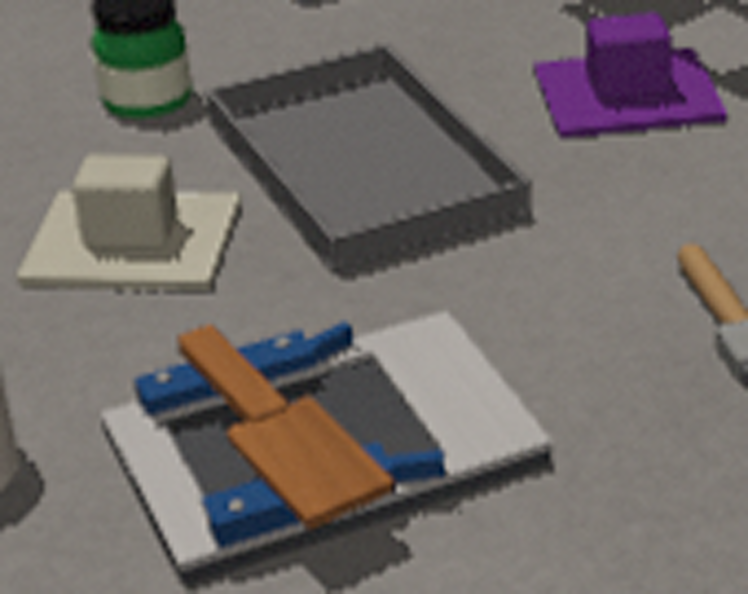

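The crop shows the white mould with the oblong hump at scene (210,231). The wooden paddle lies across the blue rails with its handle toward -y and its blade toward +y. The bed's open front end faces the robot. The grey tray is empty. Next I move over the area to use the wrist camera.

>>> {"api": "jog_arm", "payload": {
  "deltas": "1 .0267 -.0225 -.004 0;1 .0267 -.0225 -.004 0;1 .0267 -.0225 -.004 0;1 .0267 -.0225 -.004 0;1 .0267 -.0225 -.004 0;1 .0267 -.0225 -.004 0;1 .0267 -.0225 -.004 0;1 .0267 -.0225 -.004 0"
}}

```text
time_s: 1.57
tcp_pos: [318.1, -376.6, 255.1]
eef_rot: [0.992, 0.125, 0.0, 0.0]
contact_force: [0.9, -0.2, -0.1]
opening: 88.1
grasp_force: 0.0
```

>>> {"api": "jog_arm", "payload": {
  "deltas": "1 .0267 -.0225 -.004 0;1 .0267 -.0225 -.004 0;1 .0267 -.0225 -.004 0;1 .0267 -.0225 -.004 0;1 .0267 -.0225 -.004 0;1 .0267 -.0225 -.004 0;1 .0267 -.0225 -.004 0;1 0 0 0 0"
}}

```text
time_s: 2.23
tcp_pos: [462.5, -175.4, 283.8]
eef_rot: [0.992, 0.127, 0.002, -0.0]
contact_force: [-0.5, -0.7, -0.0]
opening: 87.5
grasp_force: 0.0
```

Run:
```python
from h import *
np.set_printoptions(precision=4,suppress=True)
s=read_state();im=camera("wrist");m=camera_model("wrist");cv2.imwrite("pics/w1.png",im)
np.savez("w1.npz",**{k:np.array(v) for k,v in m.items()})
print(s["time_s"],s["tcp_pos"],s["eef_rot"],s["joints"]);print(m)
for n in("mould_grip","paddle_grip","tray_in","pocket","lips","front_deck"):
    print(n,[(round(b["conf"],2),[round(float(q)) for q in b["bbox"]]) for b in boxes_of("wrist",n)])
```

```text
2.2333 [ 462.4662 -175.3902  283.7604] [ 0.9919  0.1271  0.0015 -0.0001] [-0.3876  0.1552  1.8523  0.0018  1.1315  0.9277]
{'fx': 367.05572377284483, 'fy': 367.05572377284483, 'cx': 316.7122492134972, 'cy': 237.88356048891893, 'dist': array([0.0165, 0.    , 0.    , 0.    , 0.    ]), 'view': array([[   0.2518,   -0.9678,    0.0008, -287.5067],
       [  -0.9387,   -0.244 ,    0.2435,  346.0778],
       [  -0.2355,   -0.062 ,   -0.9699,  545.0454],
       [   0.    ,    0.    ,    0.    ,    1.    ]])}
mould_grip [(0.87, [298, 375, 117, 46]), (0.8, [370, 6, 152, 161])]
paddle_grip [(0.93, [86, 2, 197, 26])]
tray_in [(0.75, [293, 161, 238, 157])]
pocket [(0.76, [109, 13, 165, 157])]
lips [(0.71, [112, 14, 165, 155])]
front_deck [(0.78, [105, 16, 173, 157]), (0.64, [542, 174, 98, 68])]
```

View pics/w1.png

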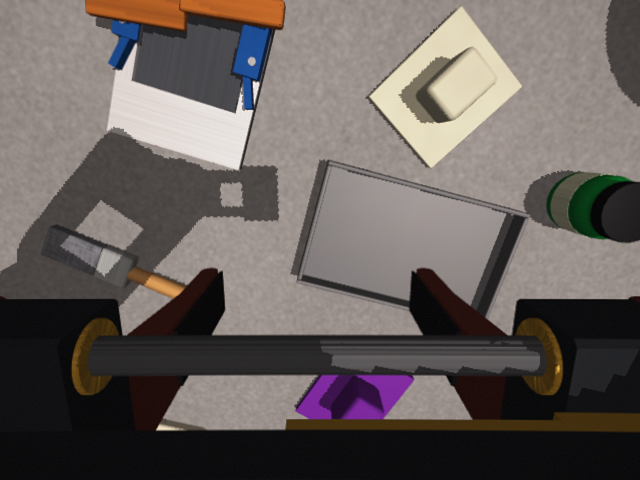

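Wrist view: the white mould's plate corners are at about (462,8), (521,86), (431,166) and (369,97). The grey tray is centred at about (408,238). The front of the bed is at the top left, front corners (107,130) and (240,170), and the paddle is cut off at the top edge. I'll shift forward for the bed and the paddle.

>>> {"api": "jog_arm", "payload": {
  "deltas": "1 .03 -.012 0 0;1 .03 -.012 0 0;1 .03 -.012 0 0;1 .03 -.012 0 0;1 .03 -.012 0 0;1 0 0 0 0;1 0 0 0 0;1 0 0 0 0"
}}

```text
time_s: 3.25
tcp_pos: [588.9, -84.6, 282.1]
eef_rot: [0.992, 0.125, -0.001, -0.0]
contact_force: [-0.3, 0.6, -0.8]
opening: 87.9
grasp_force: 0.0
```

Run:
```python
from h import *
np.set_printoptions(precision=4,suppress=True)
s=read_state();im=camera("wrist");m=camera_model("wrist");cv2.imwrite("pics/w2.png",im)
np.savez("w2.npz",**{k:np.array(v) for k,v in m.items()})
print(s["time_s"],s["tcp_pos"],s["eef_rot"],s["joints"])
```

```text
3.25 [588.853  -84.6212 282.1432] [ 0.9922  0.1247 -0.0007 -0.0001] [-0.1626  0.3177  1.6419 -0.0003  1.1834  1.1583]
```

View pics/w2.png

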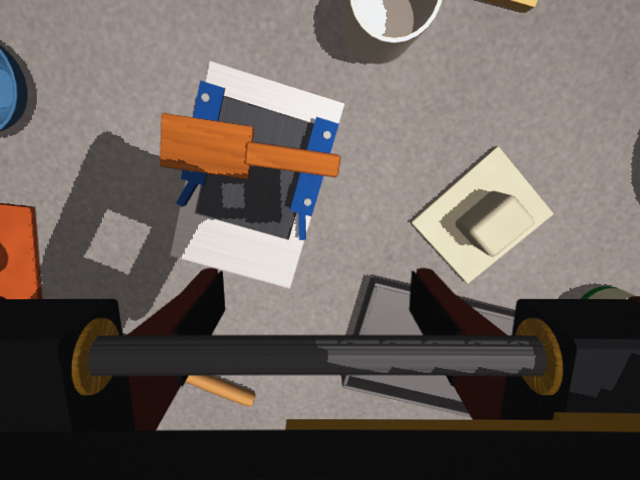

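```bash
cat > fit.py <<'E'
from h import *
def fit(tag,pts,model,z,sub=True):
    "rigid 2D fit of model corners to pixel corners on height z (z may be a list)"
    m=dict(np.load(tag+".npz"));g=cv2.cvtColor(cv2.imread(f"pics/{tag}.png"),cv2.COLOR_BGR2GRAY)
    p=np.array(pts,np.float32).reshape(-1,1,2)
    if sub: p=cv2.cornerSubPix(g,p.copy(),(4,4),(-1,-1),(3,30,.01))
    p=p.reshape(-1,2);z=np.broadcast_to(z,len(p))
    W=np.array([plane(m,q,h)[0][:2] for q,h in zip(p,z)]);M=np.array(model,float)
    a=(M-M.mean(0));b=W-W.mean(0)
    th=np.arctan2((a[:,0]*b[:,1]-a[:,1]*b[:,0]).sum(),(a*b).sum())
    R=np.array([[np.cos(th),-np.sin(th)],[np.sin(th),np.cos(th)]])
    t=W.mean(0)-R@M.mean(0)
    return t,th,(W-(M@R.T+t)),p-np.array(pts)
E
python3 - <<'E'
from fit import *
np.set_printoptions(precision=1,suppress=True)
for sub in(True,False):
  for n,a in dict(
    bed=("w2",[(210,62),(344,102),(291,288)],[(97,75),(97,-75),(-127.5,-75)],18),
    mould=("w2",[(498,147),(553,213),(468,283),(412,221)],[(65,55),(65,-55),(-65,-55),(-65,55)],9),
    mould1=("w1",[(462,8),(521,86),(431,166),(369,97)],[(65,55),(65,-55),(-65,-55),(-65,55)],9),
    paddle=("w2",[(341,152),(338,176),(162,113),(160,175)],[(-85,-12),(-85,12),(105,-27.5),(105,27.5)],[50,50,46,46]),
    tray=("w1",[(330,160),(525,217),(294,276)],[(75,120),(75,-120),(-75,120)],30),
  ).items():
    t,th,r,d=fit(*a,sub); print(sub,n,t,"%.3f"%th,r.tolist() if 0 else np.round(r,1).tolist(),np.round(d,1).tolist())
im=cv2.imread("pics/w2.png");a=cv2.resize(im[55:295,150:350],None,fx=2.4,fy=2.4,interpolation=2)
b=cv2.resize(cv2.imread("pics/w1.png")[150:330,280:540],None,fx=1.2,fy=1.2);
c=np.zeros((576,480+312,3),np.uint8);c[:,:480]=a;c[:216,480:]=b;cv2.imwrite("pics/c2.png",c)
E
```

```text
True bed [609.4  -7.7] -0.039 [[-0.0, 0.1], [0.1, -0.1], [-0.1, 0.0]] [[-0.7, -1.5], [0.3, 1.3], [-1.6, -0.2]]
True mould [ 620.  -280.9] -0.560 [[-1.0, -0.1], [-0.2, 0.5], [0.8, -0.1], [0.4, -0.3]] [[-0.4, -1.3], [0.4, 0.4], [-0.8, 0.2], [-1.4, 0.6]]
True mould1 [ 617.7 -282.6] -0.558 [[-1.3, -0.6], [-0.1, 0.8], [1.5, 0.4], [-0.2, -0.7]] [[-1.0, -2.3], [0.8, -0.2], [-0.9, 1.5], [-0.9, -0.8]]
True paddle [627.1 -12.7] 1.700 [[-0.9, 0.3], [0.7, 2.5], [4.5, -1.1], [-4.3, -1.7]] [[-0.4, 3.7], [-2.1, 0.7], [-0.7, -0.5], [0.0, 0.0]]
True tray [ 440.1 -293.1] -0.027 [[-3.9, -0.9], [-0.4, 1.8], [4.3, -0.9]] [[-2.0, -0.5], [3.1, -1.8], [0.0, 0.0]]
False bed [609.3  -8.7] -0.029 [[-0.4, -0.9], [0.8, 0.6], [-0.3, 0.3]] [[0.0, 0.0], [0.0, 0.0], [0.0, 0.0]]
False mould [ 620.2 -281.6] -0.560 [[-2.5, -0.4], [-0.0, 1.8], [1.2, -0.3], [1.3, -1.1]] [[0.0, 0.0], [0.0, 0.0], [0.0, 0.0], [0.0, 0.0]]
False mould1 [ 617.5 -283.3] -0.558 [[-2.8, -1.7], [-0.2, 2.3], [3.6, 0.6], [-0.5, -1.2]] [[0.0, 0.0], [0.0, 0.0], [0.0, 0.0], [0.0, 0.0]]
False paddle [628.4 -13.2] 1.714 [[0.5, 1.1], [-0.5, 1.1], [4.2, -1.6], [-4.3, -0.6]] [[0.0, 0.0], [0.0, 0.0], [0.0, 0.0], [0.0, 0.0]]
False tray [ 438.9 -292.8] -0.036 [[-3.6, -2.8], [-0.9, 4.7], [4.5, -1.9]] [[0.0, 0.0], [0.0, 0.0], [0.0, 0.0]]
```

View pics/c2.png

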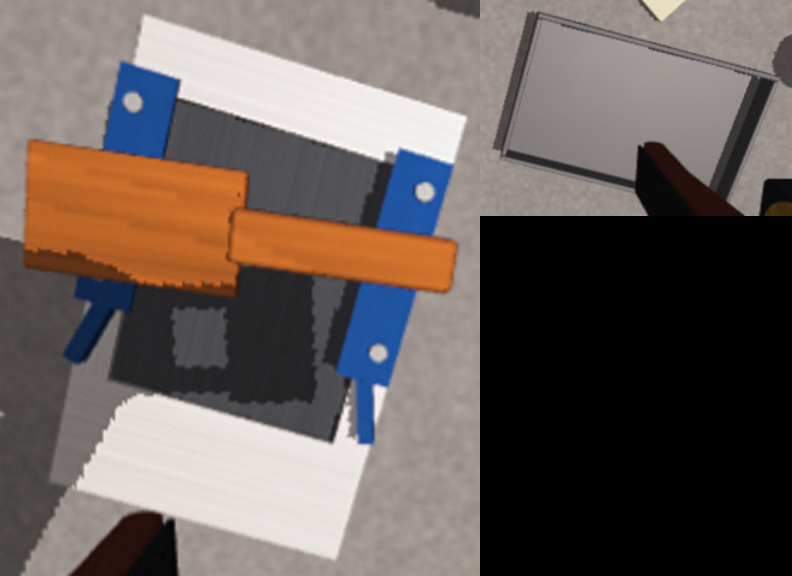

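Run:
```python
from fit import *
np.set_printoptions(precision=1,suppress=True)
for sub in(True,False):
  for n,a in dict(
    paddle=("w2",[(340.4,154.5),(337,176.3),(161.3,113.7),(160,166.7),(252.9,127),(248.3,178.3)],[(-85,-12),(-85,12),(105,-27.5),(105,27.5),(10,-27.5),(10,27.5)],[50,50,46,46,46,46]),
    tray=("w1",[(328.3,160.8),(526.5,216.7),(298,280)],[(75,120),(75,-120),(-75,120)],30),
  ).items():
    t,th,r,d=fit(*a,sub); print(sub,n,t,"%.3f"%th,np.round(r,1).tolist(),np.round(d,1).tolist())
```

```text
True paddle [629.2 -12.2] 1.676 [[-1.0, 0.4], [0.7, 2.0], [-0.3, -1.3], [0.6, -1.1], [-1.0, 0.5], [1.0, -0.5]] [[0.2, 1.2], [-1.1, 0.4], [-0.0, -1.2], [-0.7, -0.9], [-0.9, -0.1], [0.0, 0.0]]
True tray [ 439.1 -294.9] -0.011 [[-1.0, -0.3], [-1.3, 2.5], [2.3, -2.2]] [[-0.3, -1.3], [1.7, -1.5], [-1.5, 0.6]]
False paddle [629.4 -12.6] 1.686 [[-0.8, 1.0], [0.5, 1.4], [-0.5, -1.2], [0.7, -1.1], [-0.9, -0.2], [1.0, 0.1]] [[-0.0, 0.0], [0.0, 0.0], [0.0, -0.0], [0.0, -0.0], [-0.0, 0.0], [0.0, 0.0]]
False tray [ 438.3 -295.3] -0.014 [[-1.8, -0.5], [-2.2, 4.1], [4.0, -3.7]] [[-0.0, 0.0], [0.0, -0.0], [0.0, 0.0]]
```

The crop shows the paddle lying on both lips: blade corners (161,114) and (160,167), handle end (340,154). The pocket under it is clear. In the world frame:

| Item | Position (mm) | Heading (rad) |
|---|---|---|
| paddle_grip | (629,-12.5) | 1.68 |
| pocket | (609,-8) | -0.035 |
| mould | (619,-281) | -0.56 |
| tray | (439,-295) | -0.012 |

I'm going to the paddle.

>>> {"api": "jog_arm", "payload": {
  "deltas": "1 .0186 -.018 .010 0;1 .0186 -.018 .012 0;1 .0186 -.018 .012 0;1 0 0 .012 -.11;1 0 0 .012 -.11;1 0 0 .012 -.11;1 0 0 .012 -.11;1 0 0 .012 -.11"
}}

```text
time_s: 3.97
tcp_pos: [629.5, -18.9, 188.4]
eef_rot: [0.92, 0.392, -0.0, 0.0]
contact_force: [0.4, -0.7, 0.2]
opening: 87.7
grasp_force: 0.0
```

>>> {"api": "jog_arm", "payload": {
  "deltas": ".8 0 0 .012 -.11;.8 0 0 .012 -.11;.8 0 0 .012 -.11;.8 0 0 .012 -.11;.8 0 0 .012 -.11;.8 0 0 .012 -.11;.8 0 0 .012 -.11;.8 0 0 .012 -.11"
}}

```text
time_s: 4.63
tcp_pos: [629.6, -19.1, 92.6]
eef_rot: [0.666, 0.746, -0.0, 0.0]
contact_force: [0.3, 0.2, -0.2]
opening: 70.0
grasp_force: 0.0
```

```bash
cat > st.py <<'E'
from workcell import *
import numpy as np,sys
from scipy.spatial.transform import Rotation as R
np.set_printoptions(precision=1,suppress=True)
s=read_state();M=R.from_quat(s["eef_rot"]).as_matrix()
print("t %.2f"%s["time_s"],s["tcp_pos"],"yaw %.3f"%np.arctan2(M[1,0],M[0,0]),"tilt",(M[:2,2]*1000),"open",s["opening"],"F",s["contact_force"],"g",s["grasp_force"],"q",s["joints"].round(2))
if len(sys.argv)>1:
    print("delta tool mm",M.T@(np.array(list(map(float,sys.argv[1:4])))-s["tcp_pos"]))
E
python3 st.py 629.5 -18.5 32
```

```text
t 4.63 [629.6 -19.1  92.6] yaw 1.684 tilt [-0.  -0.1] open 70.0385778450932 F [ 0.3  0.2 -0.2] g 0.0 q [-0.1  0.6  1.7 -0.   0.8 -0.2]
delta tool mm [ 0.6 -0.1 60.6]
```

>>> {"api": "jog_arm", "payload": {
  "deltas": ".8 0 0 .02 0;.8 0 0 .02 0;.8 0 0 .02 0;.8 0 0 0 0;0 0 0 0 0;0 0 0 0 0;0 0 0 0 0;0 0 0 0 0"
}}

```text
time_s: 5.3
tcp_pos: [631.3, -17.8, 34.2]
eef_rot: [0.667, 0.745, 0.001, 0.001]
contact_force: [0.4, -0.5, -0.1]
opening: 46.9
grasp_force: 0.0
```

>>> {"api": "jog_arm", "payload": {
  "deltas": "0 0 0 0 0;0 0 0 0 0;0 0 0 -.01 0;0 0 0 -.02 0;0 0 0 -.025 0;0 0 0 -.03 0;0 0 0 -.03 0;0 0 0 0 0"
}}

```text
time_s: 5.97
tcp_pos: [634.2, -17.6, 154.6]
eef_rot: [0.667, 0.745, 0.003, 0.004]
contact_force: [1.2, -0.7, 1.1]
opening: 0.3
grasp_force: 0.0
```

```bash
python3 st.py 439 -311 100; python3 -c "
from h import *
cv2.imwrite('pics/s3.png',camera('scene')); cv2.imwrite('pics/w3.png',camera('wrist'))
a=cv2.resize(cv2.imread('pics/s3.png')[170:320,150:350],None,fx=2,fy=2);b=cv2.resize(cv2.imread('pics/w3.png'),(400,300));cv2.imwrite('pics/c3.png',np.hstack([a,b]))"
```

```text
t 5.97 [634.2 -17.6 154.6] yaw 1.681 tilt [10.1 -0.4] open 0.2512340113522664 F [ 1.2 -0.7  1.1] g 0.0 q [-0.1  0.5  1.7  0.   1.  -0.2]
delta tool mm [-270.1 -226.8   52.8]
```

View pics/c3.png

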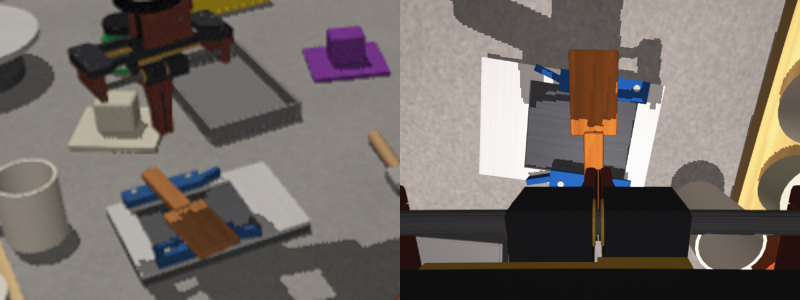

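The fingers close slowly and I lifted too early. The paddle still lies on the lips, so I'll retry with a longer close.

>>> {"api": "jog_arm", "payload": {
  "deltas": ".55 0 0 0 0;.55 0 0 0 0;.55 0 0 .01 0;.55 0 0 .01 0;.55 0 0 .01 0;.55 0 0 .01 0;.55 0 0 .01 0;.55 0 0 0 0"
}}

```text
time_s: 6.73
tcp_pos: [628.6, -17.5, 94.5]
eef_rot: [0.667, 0.745, -0.001, -0.002]
contact_force: [0.0, -0.2, -0.5]
opening: 47.5
grasp_force: 0.0
```

```bash
python3 st.py 629.5 -18.5 32;python3 - <<'E'
from h import *
im=camera("wrist");m=camera_model("wrist");cv2.imwrite("pics/w4.png",im)
np.savez("w4.npz",**{k:np.array(v) for k,v in m.items()})
h=cv2.cvtColor(im,cv2.COLOR_BGR2HSV)
k=((h[...,0]<18)&(h[...,1]>150)&(h[...,2]>70)).astype(np.uint8);k[300:]=0
n,l,st,c=cv2.connectedComponentsWithStats(k);i=1+st[1:,4].argmax();print(st[i])
# row centres of the handle/blade
for r in range(st[i][1]+6,min(st[i][1]+st[i][3],230),12):
    x=np.where(l[r]==i)[0];print(r,x.min(),x.max(),plane(m,[(x.min(),r),(x.max(),r)],48)[:,:2].round(1).tolist())
E
```

```text
t 6.73 [628.6 -17.5  94.5] yaw 1.681 tilt [-4.7  0.2] open 47.51792332618517 F [ 0.  -0.2 -0.5] g 0.0 q [-0.1  0.6  1.7 -0.   0.9 -0.2]
delta tool mm [-1.1  1.1 62.5]
[  266    63   102   237 19279]
69 266 367 [[591.7, 84.2], [644.3, 90.0]]
81 267 367 [[592.6, 78.4], [645.2, 84.2]]
93 267 367 [[593.1, 72.5], [646.0, 78.3]]
105 268 366 [[594.0, 66.6], [646.4, 72.3]]
117 268 366 [[594.5, 60.5], [647.2, 66.3]]
129 268 365 [[595.0, 54.3], [647.6, 60.1]]
141 269 365 [[596.0, 48.0], [648.5, 53.8]]
153 269 364 [[596.5, 41.6], [648.8, 47.4]]
165 269 364 [[597.0, 35.1], [649.8, 40.9]]
177 269 364 [[597.5, 28.5], [650.7, 34.4]]
189 270 363 [[598.6, 21.8], [651.1, 27.6]]
201 270 363 [[599.1, 15.0], [652.0, 20.8]]
213 270 362 [[599.7, 8.1], [652.5, 13.9]]
225 271 362 [[600.8, 1.0], [653.4, 6.9]]
```

>>> {"api": "jog_arm", "payload": {
  "deltas": ".55 -.001 .001 .016 0;.55 0 0 .016 0;.55 0 0 .016 0;.55 0 0 .014 0;.55 0 0 0 0;0 0 0 0 0;0 0 0 0 0;0 0 0 0 0"
}}

```text
time_s: 7.45
tcp_pos: [632.4, -18.5, 36.7]
eef_rot: [0.667, 0.745, 0.001, 0.001]
contact_force: [-1.5, -0.9, -0.4]
opening: 31.7
grasp_force: 0.5
```

>>> {"api": "jog_arm", "payload": {
  "deltas": "0 0 0 0 0;0 0 0 0 0;0 0 0 0 0;0 0 0 0 0;0 0 0 0 0;0 0 0 0 0;0 0 0 -.005 0;0 0 0 -.01 0"
}}

```text
time_s: 8.12
tcp_pos: [630.7, -18.4, 50.2]
eef_rot: [0.667, 0.745, -0.001, -0.001]
contact_force: [-0.4, 0.3, -0.4]
opening: 23.8
grasp_force: 29.9
```

```bash
python3 st.py 439 -311 100
```

```text
t 8.12 [630.7 -18.4  50.2] yaw 1.681 tilt [-1.9  0.1] open 23.8111493862412 F [-0.4  0.3 -0.4] g 29.915473759174347 q [-0.1  0.7  1.7  0.   0.8 -0.2]
delta tool mm [-269.8 -222.7  -49.5]
```

>>> {"api": "jog_arm", "payload": {
  "deltas": "0 0 0 -.02 0;0 0 0 -.03 0;0 -.0225 -.0186 -.03 0;0 -.0225 -.0186 0 0;0 -.0225 -.0186 0 0;0 -.0225 -.0186 0 0;0 -.0225 -.0186 0 0;0 -.0225 -.0186 0 0"
}}

```text
time_s: 8.78
tcp_pos: [534.9, -165.8, 131.5]
eef_rot: [0.667, 0.745, 0.0, 0.001]
contact_force: [-0.0, 0.5, -0.8]
opening: 23.8
grasp_force: 29.9
```

>>> {"api": "jog_arm", "payload": {
  "deltas": "0 -.0225 -.0186 0 0;0 -.0225 -.0186 0 0;0 -.0225 -.0186 0 0;0 -.0225 -.0186 0 0;0 -.0225 -.0186 0 0;0 -.0225 -.0186 0 0;0 0 0 .01 .12;0 0 0 0 0"
}}

```text
time_s: 9.45
tcp_pos: [438.2, -312.2, 120.3]
eef_rot: [0.713, 0.701, -0.0, -0.0]
contact_force: [-0.4, 0.1, -0.3]
opening: 23.8
grasp_force: 29.9
```

```bash
python3 st.py 439 -311 100;python3 - <<'E'
from h import *
im=camera("wrist");m=camera_model("wrist");cv2.imwrite("pics/w5.png",im)
np.savez("w5.npz",**{k:np.array(v) for k,v in m.items()})
E
```

```text
t 9.45 [ 438.2 -312.2  120.3] yaw 1.553 tilt [-0.4  0.4] open 23.771351753717976 F [-0.4  0.1 -0.3] g 29.916420578956604 q [-0.6  0.4  1.9  0.   0.8 -0.6]
delta tool mm [ 1.2  0.8 20.3]
```

View pics/w5.png

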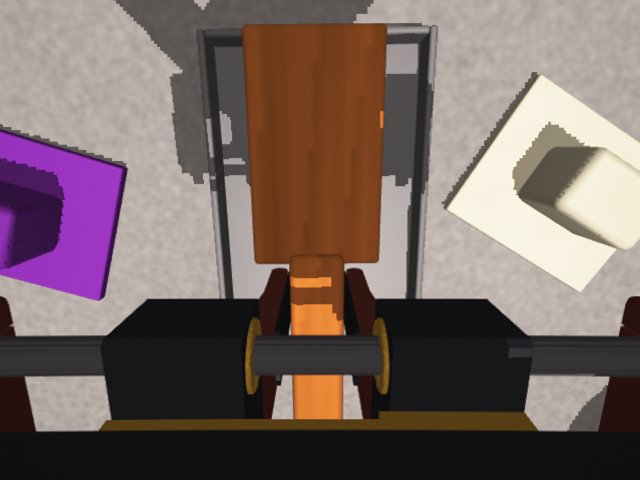

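The paddle hangs level and lined up over the tray, whose far rim corners are at (200,30) and (437,27). A quick check of the tray's pose before lowering.

Run:
```python
from fit import *
m=dict(np.load("w5.npz"))
print(plane(m,[(199,30),(437,27),(219,295),(424,295)],30)[:,:2].round(1).tolist())
print("blade end",plane(m,[(244,25),(387,25),(255,262),(380,262)],95)[:,:2].round(1).tolist())
```

```text
[[368.1, -175.6], [514.5, -175.5], [366.8, -350.9], [517.6, -352.5]]
blade end [[407.3, -191.5], [472.5, -192.3], [406.3, -304.9], [473.0, -305.6]]
```

>>> {"api": "jog_arm", "payload": {
  "deltas": "0 .001 .002 .02 0;0 0 0 .02 0;0 0 0 .02 0;0 0 0 .02 0;0 0 0 .015 0;0 0 0 .01 0;0 0 0 .006 0;0 0 0 0 0"
}}

```text
time_s: 10.17
tcp_pos: [441.4, -309.5, 8.9]
eef_rot: [0.71, 0.704, -0.0, -0.001]
contact_force: [0.6, -0.5, -0.6]
opening: 23.7
grasp_force: 29.9
```

```bash
python3 st.py 441 -311 6
```

```text
t 10.17 [ 441.4 -309.5    8.9] yaw 1.563 tilt [-1.1  0.8] open 23.671700511556196 F [ 0.6 -0.5 -0.6] g 29.91539776325226 q [-0.6  0.6  1.9  0.   0.6 -0.6]
delta tool mm [-1.5 -0.4  2.9]
```

>>> {"api": "jog_arm", "payload": {
  "deltas": "0 0 0 .001 0;0 0 0 .001 0;0 0 0 0 0;.5 0 0 0 0;.5 0 0 0 0;.5 0 0 0 0;.5 0 0 0 0;.5 0 0 0 0"
}}

```text
time_s: 10.83
tcp_pos: [441.5, -310.3, 7.7]
eef_rot: [0.711, 0.704, 0.0, 0.0]
contact_force: [0.1, 0.3, 0.8]
opening: 44.1
grasp_force: 0.0
```

>>> {"api": "jog_arm", "payload": {
  "deltas": ".5 0 0 -.005 0;.5 0 0 -.01 0;.5 0 0 -.02 0;.7 0 0 -.025 0;.8 0 0 -.025 0;.8 0 0 -.025 0;.8 0 0 -.015 0;.8 0 0 0 0"
}}

```text
time_s: 11.5
tcp_pos: [443.3, -311.6, 136.7]
eef_rot: [0.711, 0.704, 0.001, 0.003]
contact_force: [0.7, -0.7, 0.1]
opening: 69.7
grasp_force: 0.0
```

```bash
python3 st.py 619 -281 100;python3 - <<'E'
from h import *
im=camera("wrist");m=camera_model("wrist");cv2.imwrite("pics/w6.png",im)
np.savez("w6.npz",**{k:np.array(v) for k,v in m.items()})
E
```

```text
t 11.50 [ 443.3 -311.6  136.7] yaw 1.561 tilt [ 5.5 -4.1] open 69.74363657809346 F [ 0.7 -0.7  0.1] g 0.0 q [-0.6  0.4  1.9  0.   0.8 -0.6]
delta tool mm [ 32.5 175.2  37.6]
```

View pics/w6.png

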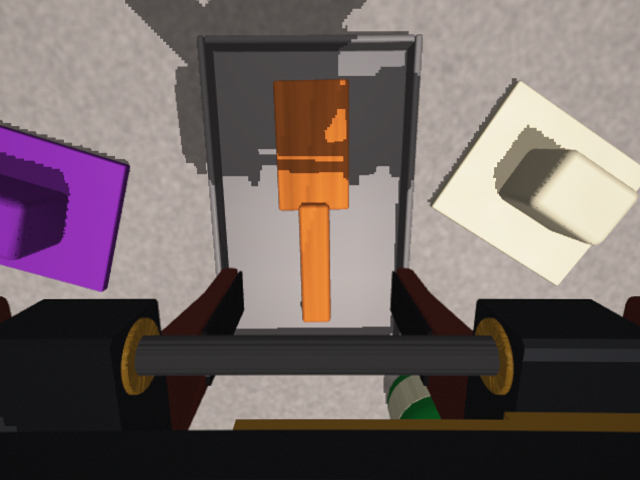

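The paddle lies flat inside the tray, blade at (312,145) and handle end at (315,320). Next is the mould: translate, then turn to yaw 2.58 above it.

>>> {"api": "jog_arm", "payload": {
  "deltas": "1 .0056 .0292 0 0;1 .0056 .0292 0 0;1 .0056 .0292 0 0;1 .0056 .0292 0 0;1 .0056 .0292 0 0;1 .0045 .0292 0 -.102;1 0 0 0 -.102;1 0 0 0 -.102"
}}

```text
time_s: 12.22
tcp_pos: [617.7, -278.5, 130.7]
eef_rot: [0.592, 0.806, -0.0, -0.001]
contact_force: [0.1, -0.3, -0.0]
opening: 87.8
grasp_force: 0.0
```

>>> {"api": "jog_arm", "payload": {
  "deltas": "1 0 0 0 -.102;1 0 0 0 -.102;1 0 0 0 -.102;1 0 0 0 -.102;1 0 0 0 -.102;1 0 0 0 -.102;1 0 0 0 -.102;1 0 0 0 0"
}}

```text
time_s: 12.88
tcp_pos: [616.0, -279.1, 131.0]
eef_rot: [0.275, 0.961, 0.0, -0.001]
contact_force: [-0.2, 0.5, -0.2]
opening: 87.7
grasp_force: 0.0
```

```bash
python3 st.py 619 -281.7 27
```

```text
t 12.88 [ 616.  -279.1  131. ] yaw 2.584 tilt [-2.2  1. ] open 87.7364134772298 F [-0.2  0.5 -0.2] g 0.0 q [-0.4  0.6  1.6 -0.   1.  -1.5]
delta tool mm [ -4.1  -0.6 104. ]
```

>>> {"api": "jog_arm", "payload": {
  "deltas": "1 -.004 -.0006 .015 0;1 0 0 .02 0;1 0 0 .02 0;1 0 0 .02 0;1 0 0 .015 0;1 0 0 .012 0;0 0 0 0 0;0 0 0 0 0"
}}

```text
time_s: 13.55
tcp_pos: [619.6, -282.0, 29.6]
eef_rot: [0.277, 0.961, 0.0, -0.001]
contact_force: [-0.7, 0.3, 0.5]
opening: 78.2
grasp_force: 0.0
```

>>> {"api": "jog_arm", "payload": {
  "deltas": "0 0 0 0 0;0 0 0 0 0;0 0 0 0 0;0 0 0 0 0;0 0 0 0 0;0 0 0 0 0;0 0 0 0 0;0 0 0 0 0"
}}

```text
time_s: 14.22
tcp_pos: [620.3, -282.3, 31.3]
eef_rot: [0.277, 0.961, -0.0, 0.0]
contact_force: [-1.1, 0.6, 5.5]
opening: 43.6
grasp_force: 30.0
```

```bash
python3 st.py 619 -281.7 27
```

```text
t 14.22 [ 620.3 -282.3   31.3] yaw 2.581 tilt [ 0.8 -0.3] open 43.61036877992686 F [-1.1  0.6  5.5] g 29.99097615480423 q [-0.4  0.7  1.6  0.   0.8 -1.4]
delta tool mm [ 1.4 -0.2  4.3]
```

>>> {"api": "jog_arm", "payload": {
  "deltas": "0 0 0 -.005 0;0 0 0 -.01 0;0 0 0 -.015 0;0 0 0 -.015 0;0 0 0 -.015 0;0 0 0 -.01 0;0 0 0 0 0;0 0 0 0 0"
}}

```text
time_s: 14.88
tcp_pos: [620.5, -282.4, 101.9]
eef_rot: [0.277, 0.961, -0.0, 0.001]
contact_force: [-0.1, -0.2, -4.4]
opening: 44.0
grasp_force: 30.0
```

```bash
python3 - <<'E'
from fit import *
c=np.array([(143,15),(466,117),(337,559),(50,487),(333,441),(175,100),(110,380),(385,160),(180,80),(398,149),(337,372)])/2.4+(150,55)
M=[(97,75),(97,-75),(-127.5,-75),(-127.5,75),(-68,-57.5),(68,57.5),(-68,57.5),(68,-57.5),(74,49.5),(74,-49.5),(-31,-49.5)]
z=[18]*8+[36]*3
for s in(True,False):
    t,th,r,d=fit("w2",c,M,z,s);print(t.round(1),"%.3f"%th,r.round(1).tolist(),d.round(1).tolist())
    t,th,r,d=fit("w2",c[[0,1,2,4,5,9,10]],np.array(M)[[0,1,2,4,5,9,10]],np.array(z)[[0,1,2,4,5,9,10]],s);print(t.round(1),"%.3f"%th,r.round(1).tolist())
E
python3 st.py 505.5 -4.4 95
```

```text
[609.2  -7.4] -0.030 [[0.8, -1.2], [-0.4, -1.3], [-0.5, 0.8], [-2.5, -1.3], [-0.6, 0.8], [0.5, -5.3], [0.8, -0.4], [0.3, 12.9], [0.7, -2.0], [-0.2, -1.9], [1.0, -1.1]] [[-0.3, -0.7], [0.1, -0.4], [-1.0, -0.1], [-0.0, -0.0], [-0.7, 0.7], [0.5, -1.7], [-1.3, -0.9], [-1.2, -0.1], [-0.2, -0.5], [0.7, -0.4], [-0.0, 0.0]]
[609.6  -8.5] -0.043 [[-0.5, 1.2], [0.2, 1.0], [0.0, 0.3], [-0.3, 1.1], [-0.6, -3.3], [0.0, 0.1], [1.2, -0.4]]
[608.9  -7.8] -0.026 [[0.8, -1.6], [-0.8, -1.3], [-0.2, 0.5], [-1.9, -0.4], [0.5, 0.9], [-0.9, -4.9], [0.7, -1.3], [0.6, 11.7], [0.8, -2.1], [-0.7, -1.1], [1.1, -0.5]] [[-0.0, 0.0], [-0.0, 0.0], [-0.0, -0.0], [-0.0, -0.0], [0.0, 0.0], [0.0, -0.0], [-0.0, -0.0], [-0.0, -0.0], [0.0, 0.0], [0.0, 0.0], [-0.0, 0.0]]
[609.1  -8.8] -0.036 [[-0.2, 0.4], [-0.2, 0.7], [0.2, 0.2], [0.8, 1.2], [-1.7, -3.2], [-0.4, 0.6], [1.3, 0.1]]
t 14.88 [ 620.5 -282.4  101.9] yaw 2.581 tilt [ 1.9 -0.9] open 43.96242682008082 F [-0.1 -0.2 -4.4] g 29.98832255601883 q [-0.4  0.6  1.6  0.   0.9 -1.4]
delta tool mm [245.3 174.2   6.4]
```

>>> {"api": "jog_arm", "payload": {
  "deltas": "0 .0254 .0169 0 0;0 .0254 .0169 0 0;0 .0254 .0169 0 0;0 .0254 .0169 0 0;0 .0254 .0169 0 0;0 .0254 .0169 0 0;0 .0254 .0169 0 0;0 .0254 .0169 0 0"
}}

```text
time_s: 15.55
tcp_pos: [518.4, -58.3, 99.9]
eef_rot: [0.277, 0.961, -0.0, -0.001]
contact_force: [-0.1, 0.9, -3.0]
opening: 44.0
grasp_force: 30.0
```

>>> {"api": "jog_arm", "payload": {
  "deltas": "0 .0254 .0169 0 0;0 .0254 .0169 0 0;0 0 0 0 .119;0 0 0 0 .119;0 0 0 0 .119;0 0 0 0 .119;0 0 0 0 .119;0 0 0 0 .119"
}}

```text
time_s: 16.22
tcp_pos: [494.2, -3.8, 100.0]
eef_rot: [0.597, 0.802, -0.0, -0.0]
contact_force: [0.6, -0.4, -3.1]
opening: 43.9
grasp_force: 30.0
```

>>> {"api": "jog_arm", "payload": {
  "deltas": "0 0 0 0 .119;0 0 0 0 .119;0 0 0 0 .119;0 0 0 0 .119;0 0 0 0 .119;0 0 0 0 .119;0 0 0 0 .119;0 0 0 0 .119"
}}

```text
time_s: 16.88
tcp_pos: [494.2, -3.9, 100.0]
eef_rot: [0.899, 0.439, -0.001, -0.0]
contact_force: [-0.6, -0.4, -4.5]
opening: 43.5
grasp_force: 30.0
```

>>> {"api": "jog_arm", "payload": {
  "deltas": "0 0 0 0 .119;0 0 0 0 .119;0 0 0 0 .119;0 0 0 0 .119;0 0 0 0 .119;0 0 0 0 .119;0 0 0 0 .119;0 0 0 0 .119"
}}

```text
time_s: 17.55
tcp_pos: [494.2, -3.9, 100.0]
eef_rot: [1.0, -0.022, -0.001, -0.0]
contact_force: [0.2, -0.4, -3.5]
opening: 43.8
grasp_force: 30.0
```

```bash
python3 st.py 505.5 -4.4 95;python3 - <<'E'
from h import *
im=camera("wrist");m=camera_model("wrist");cv2.imwrite("pics/w7.png",im)
np.savez("w7.npz",**{k:np.array(v) for k,v in m.items()})
E
```

```text
t 17.55 [494.2  -3.9 100. ] yaw -0.043 tilt [-1.2  0. ] open 43.79695452787008 F [ 0.2 -0.4 -3.5] g 29.984538853168488 q [-0.   0.4  2.   0.   0.7  1.6]
delta tool mm [11.3 -0.   5. ]
```

View pics/w7.png

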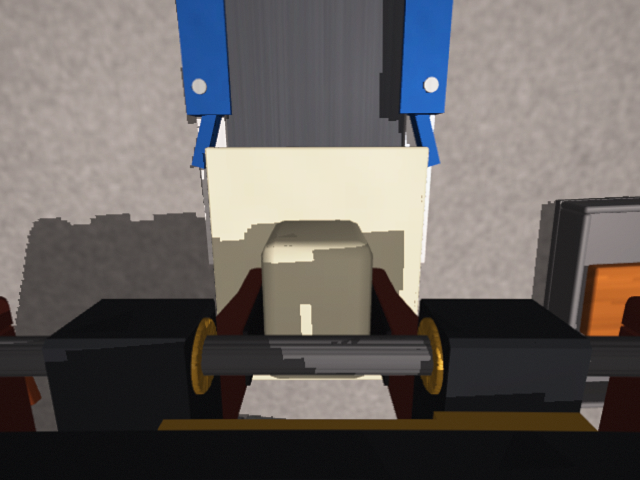

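Clear view of the bed ahead: lip front inner corners at (231,114) and (401,114). The held plate's front corners are at (206,149) and (428,148). I'll compute both alignments from subpixel edges.

```bash
cat > al.py <<'E'
import sys
from h import *
np.set_printoptions(precision=1,suppress=True)
tag=sys.argv[1];zt=float(sys.argv[2])
m=dict(np.load(tag+".npz"));im=cv2.imread(f"pics/{tag}.png").astype(float)
blue=im[...,0]-im[...,2]; g=im.sum(2)/3
def edges(ch,rows,a,b,sign):
    P=[]
    for r in rows:
        d=sign*np.diff(cv2.GaussianBlur(ch[r:r+1,a:b],(5,1),0)[0]);i=d.argmax()
        if 0<i<len(d)-1:
            q=d[i-1:i+2];o=.5*(q[0]-q[2])/(q[0]-2*q[1]+q[2]+1e-9)
            P.append((a+i+.5+o,r))
    return np.array(P)
def line(P,z):
    W=plane(m,P,z)[:,:2];vx,vy,x,y=cv2.fitLine(W.astype(np.float32),cv2.DIST_HUBER,0,.01,.01).ravel()
    if vx<0: vx,vy=-vx,-vy
    return float(np.arctan2(vy,vx)),(float(x),float(y))
rows=range(5,105)
L=line(edges(blue,rows,212,245,-1),36);R=line(edges(blue,rows,390,420,1),36)
print("lips L,R heading/point",L,R)
if zt>0:
    rows=range(155,215)
    a=line(edges(g,rows,196,222,1),zt);b=line(edges(g,rows,410,438,-1),zt)
    print("plate L,R",a,b)
    f=plane(m,[(206.5,149),(427.5,148.5)],zt)[:,:2];print("plate front corners",f.tolist())
    yat=lambda l,x:l[1][1]+np.tan(l[0])*(x-l[1][0])
    for x in(530,560):print("x",x,"lips mid y",(yat(L,x)+yat(R,x))/2,"gap",yat(L,x)-yat(R,x),"plate mid",(yat(a,x)+yat(b,x))/2,"w",yat(a,x)-yat(b,x))
print("lip front corners",plane(m,[(231,114),(401,114)],36)[:,:2].tolist())
E
python3 al.py w7 77.7
```

```text
lips L,R heading/point (-0.044898007065057755, (612.2003784179688, 40.636260986328125)) (-0.04551275819540024, (611.7855224609375, -57.603485107421875))
plate L,R (-0.044098347425460815, (543.6014404296875, 48.027278900146484)) (-0.04364662617444992, (535.31494140625, -61.938350677490234))
plate front corners [[561.9434988692051, 46.3670611475509], [556.7233995774245, -60.614747259781346]]
x 530 lips mid y -4.774626042467155 gap 98.20800419728575 plate mid -6.539377471600677 w 110.33369304772054
x 560 lips mid y -6.131712189616692 gap 98.22648447099411 plate mid -7.856397249057707 w 110.32011529232491
lip front corners [[581.0291859354676, 41.80543858723586], [575.9976085914338, -56.92468245939951]]
```

>>> {"api": "jog_arm", "payload": {
  "deltas": "0 .0105 -.0017 .008 0;0 0 0 .012 0;0 0 0 .012 0;0 0 0 .009 0;0 0 0 .005 0;0 0 0 .002 0;0 0 0 0 0;0 0 0 0 0"
}}

```text
time_s: 18.27
tcp_pos: [505.5, -2.6, 52.7]
eef_rot: [1.0, -0.018, 0.0, -0.0]
contact_force: [-0.3, 0.3, -4.5]
opening: 43.7
grasp_force: 30.0
```

```bash
python3 st.py 505.5 -4.4 49.3;python3 - <<'E'
from h import *
im=camera("wrist");m=camera_model("wrist");cv2.imwrite("pics/w8.png",im)
np.savez("w8.npz",**{k:np.array(v) for k,v in m.items()})
E
python3 al.py w8 28
```

```text
t 18.27 [505.5  -2.6  52.7] yaw -0.037 tilt [0.1 0. ] open 43.69980286729199 F [-0.3  0.3 -4.5] g 29.99066412448883 q [-0.   0.5  2.   0.   0.6  1.6]
delta tool mm [0.1 1.8 3.4]
lips L,R heading/point (-0.20266516506671906, (610.5575561523438, 38.06435775756836)) (-0.100898377597332, (608.7613525390625, -42.996524810791016))
plate L,R (0.06967418640851974, (553.6161499023438, 51.2928352355957)) (-0.17542247474193573, (549.9911499023438, -59.285030364990234))
plate front corners [[572.7597659786607, 49.34910942495884], [568.912115216685, -59.31307712852307]]
x 530 lips mid y 9.797635764724383 gap 89.64037976096728 plate mid -3.048490462252989 w 105.38644380286999
x 560 lips mid y 5.196709794883962 gap 86.51305836549744 plate mid -4.660348184981682 w 112.79738825024899
lip front corners [[587.9211905344802, 33.99977648335938], [584.9821604363675, -44.21660603581667]]
```

View pics/w8.png

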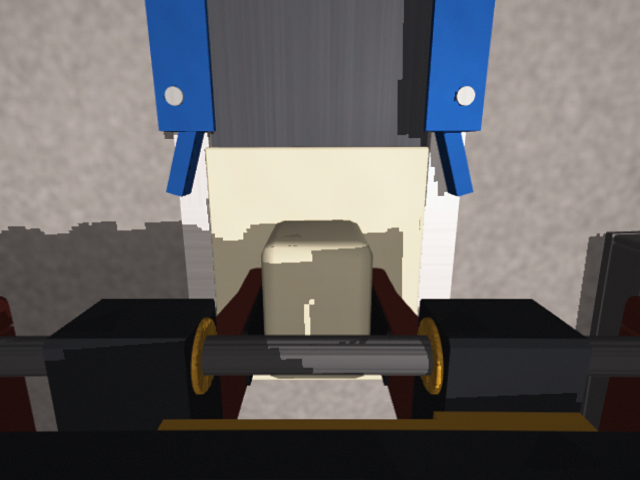

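The plate hovers just above the front deck between the flares, front corners at (207,149) and (428,148). I've used up my picture views, so from here I use numbers only. I'll rerun the alignment with the right windows.

```bash
sed -i 's/212,245,-1/*LW,-1/;s/390,420,1/*RW,1/;s/^rows=range(5,105)/LW=eval(sys.argv[3]);RW=eval(sys.argv[4]);rows=range(5,120)/' al.py; python3 al.py w8 30.4 "(200,222)" "(418,438)"
```

```text
lips L,R heading/point (-0.03763469681143761, (609.78857421875, 41.60746383666992)) (-0.03973308205604553, (606.08544921875, -56.61985397338867))
plate L,R (0.06967949122190475, (553.8592529296875, 50.56877899169922)) (-0.17568551003932953, (550.3052368164062, -58.59195327758789))
plate front corners [[572.756213377136, 48.650097300861304], [568.9581401154069, -58.61196228842703]]
x 530 lips mid y -4.491725775436681 gap 98.20685383345699 plate mid -3.0419367837063653 w 103.89103865239278
x 560 lips mid y -5.652822967693016 gap 98.26989971152906 plate mid -4.657784216947576 w 111.31028235986317
lip front corners [[587.9211905344802, 33.99977648335938], [584.9821604363675, -44.21660603581667]]
```

>>> {"api": "jog_arm", "payload": {
  "deltas": "0 0 .0005 .001 0;0 0 0 .001 0;0 0 0 .0007 0;0 0 0 .0004 0;0 0 0 0 0;0 0 0 0 0;0 0 0 0 0;0 0 0 0 0"
}}

```text
time_s: 18.98
tcp_pos: [505.3, -3.1, 49.5]
eef_rot: [1.0, -0.019, 0.0, -0.0]
contact_force: [-0.3, -0.3, -3.7]
opening: 44.1
grasp_force: 30.0
```

```bash
python3 st.py 609.5 -7.4 43
```

```text
t 18.98 [505.3  -3.1  49.5] yaw -0.037 tilt [0. 0.] open 44.05427925960749 F [-0.3 -0.3 -3.7] g 29.990621209144592 q [-0.   0.5  2.   0.   0.6  1.6]
delta tool mm [104.3   0.4   6.5]
```

>>> {"api": "jog_arm", "payload": {
  "deltas": "0 0 0 .0004 0;0 0 0 .0004 0;0 0 0 0 0;0 0 0 0 0;0 0 0 0 0;0 0 0 0 0;0 0 0 0 0;0 0 0 0 0"
}}

```text
time_s: 19.65
tcp_pos: [505.4, -3.1, 49.2]
eef_rot: [1.0, -0.019, 0.0, 0.0]
contact_force: [-1.9, 0.0, 6.0]
opening: 43.8
grasp_force: 30.0
```

```bash
python3 st.py 609.5 -7.4 43
```

```text
t 19.65 [505.4  -3.1  49.2] yaw -0.037 tilt [ 0.3 -0. ] open 43.84711592253227 F [-1.9  0.   6. ] g 29.99208837747574 q [-0.   0.5  2.  -0.   0.6  1.6]
delta tool mm [104.2   0.4   6.2]
```

>>> {"api": "jog_arm", "payload": {
  "deltas": "0 .004 0 0 0;0 .007 0 0 0;0 .008 0 0 0;0 .008 0 0 0;0 .008 0 0 0;0 .008 0 0 0;0 .005 0 0 0;0 0 0 0 0"
}}

```text
time_s: 20.32
tcp_pos: [555.0, -5.0, 48.5]
eef_rot: [1.0, -0.019, 0.001, -0.0]
contact_force: [0.7, 0.1, -3.3]
opening: 43.4
grasp_force: 30.0
```

```bash
python3 st.py 609.5 -7.4 43;python3 - <<'E'
from h import *
im=camera("wrist");m=camera_model("wrist");cv2.imwrite("pics/w9.png",im)
np.savez("w9.npz",**{k:np.array(v) for k,v in m.items()})
E
python3 al.py w9 27 "(196,224)" "(416,440)"
```

```text
t 20.32 [555.   -5.   48.5] yaw -0.037 tilt [ 1.6 -0. ] open 43.44672976439457 F [ 0.7  0.1 -3.3] g 29.99575674533844 q [-0.   0.6  1.9  0.   0.7  1.6]
delta tool mm [54.6  0.4  5.6]
lips L,R heading/point (-0.03878660500049591, (657.119873046875, 39.721534729003906)) (-0.03846113756299019, (653.3997192382812, -58.14323425292969))
plate L,R (-0.04330021142959595, (602.0709838867188, 43.43850326538086)) (-0.02119871973991394, (597.8068237304688, -57.404273986816406))
plate front corners [[621.0029996394129, 45.95700171667291], [617.191613799978, -60.58016568374133]]
x 530 lips mid y -4.370121014153948 gap 98.04935608464277 plate mid -4.702748436242825 w 102.52778468158925
x 560 lips mid y -5.529413719624397 gap 98.03957748092901 plate mid -5.670686268645781 w 101.86402276347071
lip front corners [[635.7661789104441, 30.64815737003717], [632.87596941613, -45.52787259015771]]
```

>>> {"api": "jog_arm", "payload": {
  "deltas": "0 .004 0 0 0;0 .007 0 0 0;0 .008 0 0 0;0 .008 0 0 0;0 .008 0 0 0;0 .007 0 0 0;0 .004 0 0 0;0 0 0 0 0"
}}

```text
time_s: 21.03
tcp_pos: [600.5, -6.6, 48.7]
eef_rot: [1.0, -0.019, 0.001, -0.0]
contact_force: [-0.6, -0.2, -4.1]
opening: 44.0
grasp_force: 30.0
```

```bash
python3 st.py 609.5 -7.4 43;python3 - <<'E'
from h import *
im=camera("wrist");m=camera_model("wrist");cv2.imwrite("pics/w10.png",im)
np.savez("w10.npz",**{k:np.array(v) for k,v in m.items()})
E
python3 al.py w10 27 "(196,224)" "(416,440)"|head -1
```

```text
t 21.03 [600.5  -6.6  48.7] yaw -0.037 tilt [ 1.1 -0. ] open 43.983155863830376 F [-0.6 -0.2 -4.1] g 29.995722770690918 q [-0.   0.6  1.8  0.   0.7  1.6]
delta tool mm [9.  0.4 5.7]
lips L,R heading/point (-0.11053778976202011, (702.0497436523438, 36.68301010131836)) (0.034696269780397415, (699.0307006835938, -58.2929573059082))
```

>>> {"api": "jog_arm", "payload": {
  "deltas": "0 .003 0 0 0;0 .003 0 0 0;0 .0025 .0002 0 0;0 0 0 .001 0;0 0 0 .001 0;0 0 0 .001 0;0 0 0 0 0;0 0 0 0 0"
}}

```text
time_s: 21.75
tcp_pos: [607.5, -7.1, 45.5]
eef_rot: [1.0, -0.019, -0.0, 0.0]
contact_force: [-0.1, -0.3, -4.4]
opening: 43.7
grasp_force: 30.0
```

```bash
python3 st.py 609.5 -7.4 43
```

```text
t 21.75 [607.5  -7.1  45.5] yaw -0.037 tilt [-0.3 -0. ] open 43.69757343898233 F [-0.1 -0.3 -4.4] g 29.995611011981964 q [-0.   0.6  1.8 -0.   0.7  1.6]
delta tool mm [2.  0.2 2.5]
```

>>> {"api": "jog_arm", "payload": {
  "deltas": "0 .001 0 .001 0;0 0 0 .001 0;0 0 0 .0005 0;0 0 0 0 0;0 0 0 0 0;0 0 0 0 0;0 0 0 0 0;0 0 0 0 0"
}}

```text
time_s: 22.42
tcp_pos: [607.2, -7.1, 44.1]
eef_rot: [1.0, -0.018, -0.001, -0.0]
contact_force: [-8.6, -0.6, 10.8]
opening: 43.8
grasp_force: 30.0
```

```bash
python3 st.py 609.5 -7.4 43
```

```text
t 22.42 [607.2  -7.1  44.1] yaw -0.037 tilt [-2.9  0.1] open 43.80222269196128 F [-8.6 -0.6 10.8] g 30.00216543674469 q [-0.   0.6  1.8 -0.   0.8  1.6]
delta tool mm [2.3 0.2 1.1]
```

>>> {"api": "jog_arm", "payload": {
  "deltas": "0 -.001 0 0 0;0 0 0 0 0;0 0 0 0 0;0 0 0 0 0;0 0 0 0 0;0 0 0 0 0;0 0 0 0 0;0 0 0 0 0"
}}

```text
time_s: 23.08
tcp_pos: [607.1, -7.1, 43.9]
eef_rot: [1.0, -0.018, -0.001, 0.0]
contact_force: [-6.4, 0.7, 7.7]
opening: 44.0
grasp_force: 30.0
```

```bash
python3 st.py 609.5 -7.4 43
python3 - <<'E'
from h import *
im=camera("wrist");m=camera_model("wrist");cv2.imwrite("pics/w11.png",im)
np.savez("w11.npz",**{k:np.array(v) for k,v in m.items()})
g=im.sum(2)/3.
for c in(240,270,300,330,360,390):print(c,g[95:170:3,c].round().astype(int).tolist())
print(g[160,170:240:3].round().astype(int).tolist(),g[160,400:470:3].round().astype(int).tolist())
E
```

```text
t 23.08 [607.1  -7.1  43.9] yaw -0.037 tilt [-1.2  0. ] open 43.97146752098931 F [-6.4  0.7  7.7] g 30.001722872257233 q [-0.   0.6  1.8 -0.   0.7  1.6]
delta tool mm [2.5 0.2 0.9]
240 [235, 237, 238, 233, 236, 235, 235, 235, 238, 239, 236, 234, 234, 235, 239, 81, 84, 82, 83, 83, 83, 83, 83, 83, 174]
270 [239, 241, 242, 238, 240, 239, 239, 239, 242, 243, 240, 238, 238, 239, 244, 39, 88, 88, 88, 89, 87, 87, 89, 87, 174]
300 [242, 244, 244, 242, 243, 243, 242, 243, 244, 245, 243, 241, 242, 243, 247, 76, 90, 90, 89, 90, 90, 89, 90, 90, 173]
330 [245, 246, 245, 244, 245, 245, 245, 245, 246, 246, 245, 244, 244, 245, 249, 89, 91, 90, 90, 89, 90, 90, 87, 89, 175]
360 [246, 247, 246, 246, 246, 247, 246, 246, 246, 247, 247, 246, 246, 247, 251, 83, 96, 98, 98, 98, 98, 97, 97, 97, 180]
390 [247, 247, 247, 246, 247, 247, 247, 247, 247, 247, 247, 246, 247, 247, 251, 100, 101, 100, 101, 102, 102, 100, 101, 100, 180]
[186, 189, 189, 113, 88, 89, 88, 89, 90, 90, 88, 90, 88, 39, 86, 86, 84, 83, 80, 81, 84, 83, 83, 83] [42, 41, 42, 42, 43, 42, 43, 43, 39, 64, 107, 107, 107, 108, 107, 106, 107, 106, 40, 189, 229, 225, 228, 228]
```

Run:
```python
from h import *
np.set_printoptions(precision=1,suppress=True)
for t in("w8","w9","w10","w11"):
    m=dict(np.load(t+".npz"));im=cv2.imread(f"pics/{t}.png");g=cv2.cvtColor(im,6).astype(float)
    out=[]
    for c in(240,275,310,345,380,400):
        col=cv2.GaussianBlur(g[90:230,c:c+1],(1,3),0)[:,0];d=np.diff(col)
        r=90+d.argmax()+.5; k=90+d.argmin()+.5;out.append((c,r,k))
    o=np.array(out);print(t,"rise(plate front)",o[:,1],"fall(pocket far)",o[:,2])
    for z in(18,21,27):print(" z",z,"front x,y",plane(m,o[[0,2,5]][:,[0,1]],z)[:,:2].tolist(),"far",plane(m,o[[0,2,5]][:,[0,2]],z)[:,:2].tolist())
m=dict(np.load("w11.npz"))
```

```text
w8 rise(plate front) [147.5 146.5 146.5 146.5 146.5 146.5] fall(pocket far) [104.5 223.5 219.5 219.5  95.5 143.5]
 z 18 front x,y [[572.9093576709056, 34.86402736083525], [572.0803787288369, -1.4144498013830984], [570.2901932772318, -47.9981920819572]] far [[593.8396745034784, 32.96275387573146], [533.5902632360447, 0.20821207215845927], [571.7942421153368, -47.96877017900455]]
 z 21 front x,y [[572.9028565643472, 34.25619817821169], [572.0865491923964, -1.4677350217826417], [570.3237280794049, -47.339409568532595]] far [[593.5132376737351, 32.383987096333556], [534.1847842264579, 0.13012323774061052], [571.8047863934498, -47.31043740161949]]
 z 27 front x,y [[572.8898543512304, 33.040539812964575], [572.0988901195157, -1.574305462581727], [570.390797683751, -46.021844541683386]] far [[592.8603640142487, 31.226453537537736], [535.373826207284, -0.026054431095086095], [571.825874949676, -45.99377184684936]]
w9 rise(plate front) [167.5 167.5 167.5 167.5 167.5 167.5] fall(pocket far) [162.5 136.5 141.5 117.5 101.5 228.5]
 z 18 front x,y [[611.2212061017074, 32.49152776995228], [609.8843
[... 1864 characters left out ...]
62.0456167285621, -50.63595662243034]] far [[679.0082498989342, 28.132711489797245], [677.2746114465907, -6.188277051357714], [675.5692783324721, -50.36935423258775]]
 z 21 front x,y [[665.2147254256295, 28.777523644600095], [663.9401469645014, -5.676471558307132], [662.2405656237398, -49.97419136007307]] far [[678.9312677725501, 27.531722074169743], [677.2254215898755, -6.23906053013153], [675.5474269774604, -49.711862921066555]]
 z 27 front x,y [[665.5077110182831, 27.534950704039183], [664.2746643537091, -5.796370326279955], [662.6304634140955, -48.650660835358515]] far [[678.777303519782, 26.32974324291473], [677.127041876445, -6.340627487679161], [675.5037242674372, -48.39688029802418]]
```

The images show that the mould slipped about 11 mm back in the grip during the slide. Its plate centre is at x≈599 and the pocket is at 609. I'll relieve the downward push and slide on about 10 mm.

>>> {"api": "jog_arm", "payload": {
  "deltas": "0 0 0 -.001 0;0 0 0 -.0005 0;0 .002 0 0 0;0 .002 0 0 0;0 .002 0 0 0;0 .002 0 0 0;0 0 0 0 0;0 0 0 0 0"
}}

```text
time_s: 23.8
tcp_pos: [615.8, -7.5, 44.5]
eef_rot: [1.0, -0.019, -0.0, 0.0]
contact_force: [-0.3, -0.1, -3.1]
opening: 43.9
grasp_force: 30.0
```

```bash
cat > fr.py <<'E'
import sys
from h import *
t=sys.argv[1];im=camera("wrist");m=camera_model("wrist");cv2.imwrite(f"pics/{t}.png",im)
np.savez(t+".npz",**{k:np.array(v) for k,v in m.items()})
g=cv2.cvtColor(im,6).astype(float);o=[]
for c in(240,275,310,345,380):
    d=np.diff(cv2.GaussianBlur(g[90:230,c:c+1],(1,3),0)[:,0]);o.append((c,90+d.argmax()+.5,90+d.argmin()+.5))
o=np.array(o);F=plane(m,o[:,[0,1]],21)[:,:2];B=plane(m,o[:,[0,2]],18)[:,:2]
print("rows",o[:,1],o[:,2],"plate front x at y=-8: %.1f far wall %.1f"%(np.polyval(np.polyfit(F[:,1],F[:,0],1),-8),np.polyval(np.polyfit(B[:,1],B[:,0],1),-8)))
E
python3 st.py 617 -7.4 43; python3 fr.py w12
```

```text
t 23.80 [615.8  -7.5  44.5] yaw -0.037 tilt [-0.1 -0. ] open 43.943083419942546 F [-0.3 -0.1 -3.1] g 29.998852014541626 q [-0.   0.7  1.7 -0.   0.8  1.6]
delta tool mm [ 1.2 -0.1  1.5]
rows [166.5 166.5 166.5 166.5 166.5] [156.5 156.5 156.5 156.5 156.5] plate front x at y=-8: 672.4 far wall 677.2
```

>>> {"api": "jog_arm", "payload": {
  "deltas": "0 .0015 0 0 0;0 0 0 .0008 0;0 0 0 .0007 0;0 0 0 0 0;0 0 0 0 0;0 0 0 0 0;0 0 0 0 0;0 0 0 0 0"
}}

```text
time_s: 24.52
tcp_pos: [617.4, -7.5, 43.8]
eef_rot: [1.0, -0.019, 0.0, 0.0]
contact_force: [-4.0, 0.4, 4.8]
opening: 43.7
grasp_force: 30.0
```

```bash
python3 st.py 617 -7.4 43; python3 fr.py w13
```

```text
t 24.52 [617.4  -7.5  43.8] yaw -0.037 tilt [ 0.7 -0. ] open 43.74811743298913 F [-4.   0.4  4.8] g 30.000578463077545 q [-0.   0.7  1.7  0.   0.8  1.6]
delta tool mm [-0.5 -0.1  0.8]
rows [166.5 166.5 166.5 166.5 166.5] [160.5 159.5 159.5 159.5 159.5] plate front x at y=-8: 674.3 far wall 677.5
```

Now centred (far gap 3.2 mm) and touching. I'll release and check how it sits.

>>> {"api": "jog_arm", "payload": {
  "deltas": ".75 0 0 0 0;.75 0 0 0 0;.75 0 0 0 0;.75 0 0 0 0;.75 0 0 0 0;.75 0 0 0 0;.75 0 0 -.005 0;.75 0 0 -.01 0"
}}

```text
time_s: 25.23
tcp_pos: [616.3, -7.5, 57.5]
eef_rot: [1.0, -0.019, -0.001, -0.0]
contact_force: [-0.7, 0.9, -0.6]
opening: 66.2
grasp_force: 0.0
```

>>> {"api": "jog_arm", "payload": {
  "deltas": ".75 0 0 -.02 0;.75 0 0 -.025 0;.75 -.025 0 -.025 0;.75 -.025 0 -.025 0;.75 -.025 0 -.025 0;.75 -.025 0 -.025 0;.75 -.02 0 0 0;.75 0 0 0 0"
}}

```text
time_s: 25.9
tcp_pos: [494.6, -2.9, 205.3]
eef_rot: [1.0, -0.019, 0.001, 0.0]
contact_force: [0.4, 0.1, -0.1]
opening: 65.9
grasp_force: 0.0
```

```bash
python3 st.py 617 -7.4 43
python3 - <<'E'
from h import *
np.set_printoptions(precision=1,suppress=True)
im=camera("wrist");m=camera_model("wrist");cv2.imwrite("pics/w14.png",im)
np.savez("w14.npz",**{k:np.array(v) for k,v in m.items()})
p=np.array([609.3,-8.3]);th=-.040;R=np.array([[np.cos(th),-np.sin(th)],[np.sin(th),np.cos(th)]])
W=lambda x,y,z:[*(p+R@[x,y]),z]
# sample brightness along the bed's own x through y offsets, at z=18 plane
g=cv2.cvtColor(im,6)
for y in(-40,-30,30,40):
    for lo,hi in((-80,-55),(55,80)):
        xs=np.arange(lo,hi+1);uv=proj(m,[W(x,y,18) for x in xs]);print(y,lo,[int(g[int(round(v)),int(round(u))]) if 0<=u<640 and 0<=v<480 else -1 for u,v in uv])
print(proj(m,[W(-65,0,21),W(65,0,21)]))
E
```

```text
t 25.90 [494.6  -2.9 205.3] yaw -0.037 tilt [ 1.3 -0. ] open 65.85588390967544 F [ 0.4  0.1 -0.1] g 0.0 q [-0.   0.3  1.9  0.   1.   1.6]
delta tool mm [122.3  -0.  162.4]
-40 -80 [238, 239, 240, 240, 240, 240, 241, 242, 241, 241, 241, 242, 243, 227, 111, 79, 82, 99, 214, 222, 221, 222, 221, 221, 222, 222]
-40 55 [220, 221, 221, 221, 221, 222, 221, 221, 220, 220, 220, 222, 115, 59, 56, 225, 239, -1, -1, -1, -1, -1, -1, -1, -1, -1]
-30 -80 [237, 238, 240, 240, 239, 240, 241, 241, 241, 241, 242, 242, 243, 228, 129, 86, 86, 96, 214, 222, 221, 220, 221, 221, 221, 221]
-30 55 [221, 222, 221, 221, 222, 223, 223, 222, 222, 221, 221, 223, 121, 63, 57, 227, 238, -1, -1, -1, -1, -1, -1, -1, -1, -1]
30 -80 [230, 233, 233, 233, 234, 234, 234, 235, 234, 235, 236, 237, 237, 214, 110, 77, 104, 167, 216, 222, 222, 221, 221, 221, 221, 220]
30 55 [217, 217, 217, 218, 216, 216, 217, 216, 216, 217, 218, 219, 113, 62, 62, 219, 231, -1, -1, -1, -1, -1, -1, -1, -1, -1]
40 -80 [229, 232, 232, 231, 233, 232, 233, 232, 233, 234, 234, 236, 236, 215, 120, 78, 98, 161, 216, 222, 221, 221, 221, 221, 221, 220]
40 55 [217, 216, 217, 216, 217, 216, 217, 215, 216, 216, 216, 218, 101, 54, 138, 216, 230, -1, -1, -1, -1, -1, -1, -1, -1, -1]
[[318.  166.8]
 [318.4   7.7]]
```

The gaps at both ends (about 3–4 mm) show the plate inside the pocket. As a check I'll touch the hump top lightly with shut fingers; a seated mould gives z=73.

>>> {"api": "jog_arm", "payload": {
  "deltas": "0 .02 0 .01 0;0 .025 0 .02 0;0 .025 0 .02 0;0 .025 0 .02 0;0 .02 0 .02 0;0 0 0 .015 0;0 0 0 .008 0;0 0 0 0 0"
}}

```text
time_s: 26.62
tcp_pos: [611.1, -7.3, 87.4]
eef_rot: [1.0, -0.019, -0.002, -0.0]
contact_force: [-0.2, -0.2, -0.0]
opening: 16.2
grasp_force: 0.0
```

```bash
python3 st.py 609.3 -8 73
```

```text
t 26.62 [611.1  -7.3  87.4] yaw -0.037 tilt [-4.6  0.1] open 16.18915877366667 F [-0.2 -0.2 -0. ] g 0.0 q [-0.   0.6  1.7  0.   0.8  1.6]
delta tool mm [-1.7  0.8 14.4]
```

>>> {"api": "jog_arm", "payload": {
  "deltas": "0 -.009 0 .004 0;0 -.009 0 .004 0;0 0 0 .003 0;0 0 0 .001 0;0 0 0 .0005 0;0 0 0 .0005 0;0 0 0 0 0;0 0 0 0 0"
}}

```text
time_s: 27.28
tcp_pos: [594.6, -6.7, 77.5]
eef_rot: [1.0, -0.019, 0.0, 0.0]
contact_force: [-0.1, -0.0, -1.0]
opening: 0.6
grasp_force: 0.0
```

```bash
python3 st.py 609.3 -8 73
```

```text
t 27.28 [594.6  -6.7  77.5] yaw -0.037 tilt [ 0.7 -0. ] open 0.5734841609934155 F [-0.1 -0.  -1. ] g 0.0 q [-0.   0.6  1.8  0.   0.8  1.6]
delta tool mm [14.7  0.8  4.5]
```

>>> {"api": "jog_arm", "payload": {
  "deltas": "0 0 0 .001 0;0 0 0 .001 0;0 0 0 .001 0;0 0 0 .0005 0;0 0 0 .0005 0;0 0 0 .0005 0;0 0 0 0 0;0 0 0 0 0"
}}

```text
time_s: 27.95
tcp_pos: [594.2, -6.6, 73.4]
eef_rot: [1.0, -0.019, -0.0, 0.0]
contact_force: [-2.6, 0.6, 7.8]
opening: 0.5
grasp_force: 4.0
```

```bash
python3 st.py 609.3 -8 73
```

```text
t 27.95 [594.2  -6.6  73.4] yaw -0.037 tilt [-0.1 -0. ] open 0.5253014208297997 F [-2.6  0.6  7.8] g 3.9766164519824088 q [-0.   0.6  1.8 -0.   0.8  1.6]
delta tool mm [15.2  0.8  0.4]
```

Contact at z=73.4, so it is seated. I'll retreat and hand in after one last numeric check.

>>> {"api": "jog_arm", "payload": {
  "deltas": "0 0 0 -.005 0;0 0 0 -.015 0;0 0 0 -.025 0;0 -.025 0 -.025 0;0 -.025 0 -.025 0;0 -.025 0 -.025 0;0 -.02 0 -.015 0;0 0 0 0 0"
}}

```text
time_s: 28.62
tcp_pos: [497.6, -3.0, 210.5]
eef_rot: [1.0, -0.019, 0.001, -0.0]
contact_force: [0.3, -0.4, 0.2]
opening: 0.0
grasp_force: 0.0
```

>>> {"api": "jog_arm", "payload": {
  "deltas": ".2 0 0 0 0;.2 0 0 0 0;.2 0 0 0 0;.2 0 0 0 0;.2 0 0 0 0;.2 0 0 0 0;.2 0 0 0 0;.2 0 0 0 0"
}}

```text
time_s: 29.28
tcp_pos: [499.3, -3.1, 207.3]
eef_rot: [1.0, -0.019, -0.0, -0.0]
contact_force: [0.0, 0.6, -0.4]
opening: 17.4
grasp_force: 0.0
```

```bash
python3 st.py
python3 - <<'E'
from h import *
im=camera("wrist");m=camera_model("wrist");g=cv2.cvtColor(im,6)
p=np.array([609.3,-8.3]);th=-.040;R=np.array([[np.cos(th),-np.sin(th)],[np.sin(th),np.cos(th)]])
ok=True
for y in(-40,0,40):
    for lo,hi in((-80,-55),(55,75)):
        uv=proj(m,[[*(p+R@[x,y]),18] for x in range(lo,hi)])
        v=[int(g[int(round(b)),int(round(a))]) if 0<=a<640 and 0<=b<480 else -1 for a,b in uv];print(y,lo,v)
        ok&=any(0<=q<150 for q in v)
print("gaps both ends",ok)
if ok: print(job_done())
E
```

```text
t 29.28 [499.3  -3.1 207.3] yaw -0.037 tilt [-0.5  0. ] open 17.413772591907062 F [ 0.   0.6 -0.4] g 0.0 q [-0.   0.3  1.9 -0.   1.   1.6]
-40 -80 [247, 246, 246, 247, 248, 248, 247, 247, 248, 248, 249, 246, 100, 85, 88, 141, 218, 234, 232, 231, 232, 232, 232, 233, 233]
-40 55 [232, 233, 232, 232, 232, 232, 231, 232, 231, 232, 194, 80, 55, 216, 246, 245, 243, 244, 243, 243]
0 -80 [245, 245, 245, 246, 246, 246, 246, 245, 246, 247, 247, 203, 99, 87, 89, 148, 224, 237, 235, 234, 234, 235, 234, 234, 234]
0 55 [230, 229, 229, 229, 230, 229, 229, 229, 230, 231, 153, 86, 58, 215, 244, 244, 240, 240, 240, 241]
40 -80 [240, 239, 240, 241, 240, 240, 240, 241, 242, 244, 234, 162, 90, 83, 84, 140, 221, 235, 232, 231, 232, 232, 231, 232, 232]
40 55 [228, 228, 229, 228, 228, 229, 228, 228, 228, 226, 154, 64, 80, 202, 238, 235, 235, 235, 236, 238]
gaps both ends True
the job is handed in; nothing more can be done
None
```

The job is handed in at about 29 s: the paddle lies flat in the grey tray and the white mould is seated in the pocket and released, but I viewed 11 pictures, one over the limit of 10.

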